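Tighten a brew-head retaining ring with the matching two-pin spanner

ROBOT

A 7-joint arm with a two-finger parallel gripper is mounted at the origin on the work surface. World frame = base frame: x ahead of the robot, y to its left, z up, the work surface at z = 0. Lengths are in m, angles in rad, forces in N, time in s.
With the tool pointing down it reaches from about 0.425 to 0.95 m from the base axis. Payload 4.7 kg.
Tool frame: the origin (TCP) lies between the finger pads; the fingertips stand 22 mm ahead of it and the grasp point (between the pads) lies 3 mm ahead of it; z points along the fingers, y is the line along which they close (so a half turn about z gives the same grasp; the last joint's range is limited). The gripper opens to 87 mm and grips with 3 to 60 N. Pads are 19 mm wide; open, the fingers measure 117 mm over their backs; the gripper's body (75 mm by 190 mm) begins 51 mm behind the grasp point.
Start: joints at [-1.156, 0.469, -0.049, 1.532, 0.024, 1.141, -0.082], TCP at [0.29, 0.61, 0.245] pointing down, gripper open.
Joint ranges: [-2.59, 2.59], [-0.33, 1.99], [-1.39, 1.29], [0.1, 2.45], [-1.04, 4.18], [0.21, 1.99], [-2.66, 2.66]. Speed limits (rad/s): [2.57, 2.57, 3.14, 3.14, 3.14, 3.14, 3.14].

INTERFACE

Orientations are given as [roll, pitch, yaw] about the fixed x, y, z axes, in that order (R = Rz(yaw) Ry(pitch) Rx(roll)).
In Python, from workcell import * gives the robot as it stands.
- The arm moves only by the tool step_arm, never from a script. Its argument "deltas" is one flat list of numbers, 7 for each row, row after row: the shift along the tool's x, y, z in units of 50 mm (1.0 is 50 mm), then the turn, a rotation vector about the tool's x, y, z in units of 8 degrees (1.0 is 8 degrees), then the finger opening in mm, from 0 to 87. A call has 1 to 8 rows; each row shifts and turns the commanded pose from where the row before left it, along the tool's axes as they then stand; what a row does not reach is not made up. A row lasts 1/8 s, in which the tool goes at most 62.5 mm and 10.7 degrees, less where a joint would pass 70% of its speed; a pose out of reach is approached as far as the arm can. A call is refused whole if a number of a shift passes 1 or a number of a turn 1, either way. A call with a gripper value outside its range is refused whole. The fingers move at their own pace and stop on an object; "force" is the grip in N (left out, the last holds). Time passes only in rows, so rows that do not move let the fingers close. It gives the time, the measured TCP pose, the force, the opening and the grip force at its end, in the units of the state.
- get_state(): the state, without advancing time (a new reading comes with each control period).
- get_image(name): name is "side" or "top" or "wrist"; returns the picture (400x640x3 uint8, red, green, blue); there is no depth.
- camera_model(name): a dict with "mtx" (3x3 intrinsics, pixels), "extrinsics" (4x4, takes a point from world to camera coordinates). Camera axes: x right, y down, z forward; pixel columns grow to the right and rows downward; lengths in m; the calibration is good to about 2 mm. A picture is of the moment at which its call begins: read the wrist's pose just before it. camera_model takes no time and is no camera call; for the wrist camera it gives the pose at the moment of the call.
- job_done(): hands the job in; it is judged then, once.
Trained networks look in the newest picture that a camera, given by its name, has taken for a name from the list of things; names that differ only in an ending like _2 or _b are one class to them, and where a whole thing is asked for, a point or a joint stands for the part that bears it (a point fixed in the world has none). Each returns a list of dicts, best first, with "p" (0 to 1); they miss things now and then, are a little off and sometimes report something else, mostly with a low value. They report only what shows in the picture. A call takes as long as a camera call. They do not tell look-alikes from the thing itself.
- cut_out(camera, name): "mask" (400x640 bool, what is visible of it) and "position" ([column, row] in pixels, amid what is visible of it).
The state is a dict: "t": time; "joint_positions": joint angles; "dq": joint speeds; "effort": joint torques, N m; "position": TCP position; "eef_rot": TCP orientation; "force": force on the tool from outside, world axes, zero at the start; "ft_torque": the same for the moment, N m; "grip_width": opening from 0.0 (shut) to 1.0 (fully open); "gripper_force": force on a finger pad.
Only numpy, scipy, OpenCV 4.12 (cv2) and the standard library are available. Lean on these libraries where they do the work, as an engineer would, in place of code of your own. Each camera call takes 0.05 s, during which the arm holds its last target. There are 200 camera calls.

TASK

Pick up the two-pin spanner whose pins match the two holes of the black retaining ring on the brew head, and lower it so that both pins are in the holes before the ring is turned. With it, turn the ring clockwise (seen from above) until the ring's lug is up against the stop, then let go and leave the spanner sitting upright in the ring, both pins fully in. Leave the other, shorter spanner where it is.

Things in the scene. Friction and masses are not known exactly. Their poses are not given: they have to be found in the camera images.
- spanner: The loose spanner that fits: steel bar 120 long (x), 22 wide (y), 10 thick, in mm; upright black grip on its middle, 56 along x, 18 thick along y, top 55 above the bar's underside; two down pins 8 in diameter, 16 long, at x = +48 and -48. 0.26 kg. Origin: centre of the bar's underside, z up. Same after a half turn. Lies astride a wooden block 42 x 56, 30 high, pins hanging clear. Grip it across y.
- small_spanner: The other spanner, not needed: same grip, but its bar is only 86 mm long and its pins are 62 mm apart, too close for the ring's holes. It lies astride a like wooden block. Origin: centre of the bar's underside; x along the bar, z up.
- ring_top (a point): Centre of the black ring's top face, 64 above the bench (mm). Ring: 132 across, bore 60, 18 thick, on a fixed aluminium brew head 168 across on a steel plate. z up; x through its two round holes, 26 wide, 18 deep, at x = +48 and -48. From the middle the pins have about 0.19 rad of play each way before the ring follows. Lug on the rim at +y. The frame turns with the ring.
- ring (a joint): Angle of the ring in rad, growing clockwise seen from above: 0 with its rim lug against one aluminium post of the brew head, 1.0 with the lug against the other post, a hard stop: the one to reach. Starts between 0 and 0.2. It stays where it is left; turning takes about 0.12 N m.
There are look-alikes about, which are no part of the job. Leave any purple or turquoise look-alike of the spanner alone.

How it is judged:
By the outcome, as a careful person would: the job done as asked, in the order asked, and still so for the second after the job is handed in, with the robot touching nothing.
It also fails if it takes over 45 s, if anything falls off the work surface, if the arm or the gripper's body presses on something with over 40 N, if the wrist force passes 120 N, or if a joint passes its speed limit or range.

## Working session

There is one attempt and no reset: what is moved stays moved. The work goes in short steps, Python scripts to look and compute and a tool call to move; the robot and the scene stay as the last step left them, time stands still between calls to the robot, and variables do not carry over. Pictures are saved under pics/ and viewed, at most 10 in all, crops included, and the job is handed in when it is done.

Besides the shell and the picture viewer there is one more tool, called after "Emit:" as name(argument=value, ...) on one line, values as JSON. step_arm: Moves the arm, as the interface text tells. Its arguments: {"type":"object","properties":{"deltas":{"type":"array"},"force":{"type":"number"}},"required":["deltas"]}

```bash
ls; mkdir -p pics
python3 - <<'E'
from workcell import *
import cv2, numpy as np
for n in ("top","side"):
    im=get_image(n); cv2.imwrite(f"pics/{n}0.png",im[:,:,::-1])
    m=camera_model(n); print(n,np.round(m["mtx"],1).tolist(),np.round(m["extrinsics"],4).tolist())
    for o in ("spanner","small_spanner","ring_top"):
        print(o,[(round(d["p"],2),np.round(d["position"]).tolist(),int(d["mask"].sum())) for d in cut_out(n,o)])
s=get_state();print(s["t"],s["position"],s["eef_rot"])
E
```

```text
pics
top [[370.9, 0.0, 322.0], [0.0, 370.9, 201.7], [0.0, 0.0, 1.0]] [[0.0026, -0.9998, 0.0201, -0.0917], [-0.9973, -0.0041, -0.0736, 0.4893], [0.0737, -0.0198, -0.9971, 0.8569], [0.0, 0.0, 0.0, 1.0]]
spanner [(0.92, [450.0, 175.0], 684), (0.88, [418.0, 240.0], 428), (0.59, [402.0, 149.0], 595)]
small_spanner [(0.73, [350.0, 207.0], 388)]
ring_top []
side [[484.2, 0.0, 322.3], [0.0, 484.2, 205.6], [0.0, 0.0, 1.0]] [[0.837, -0.5468, 0.0219, -0.4575], [-0.3037, -0.4974, -0.8126, 0.1809], [0.4552, 0.6735, -0.5824, 0.8835], [0.0, 0.0, 0.0, 1.0]]
spanner [(0.96, [421.0, 260.0], 922), (0.9, [352.0, 317.0], 1201), (0.79, [440.0, 306.0], 1015)]
small_spanner [(0.67, [336.0, 238.0], 754)]
ring_top [(0.7, [298.0, 172.0], 1328)]
0.4 [0.28979422 0.60956587 0.24443982] [-3.14142733e+00  1.95669894e-07  2.69778101e+00]
```

View pics/top0.png

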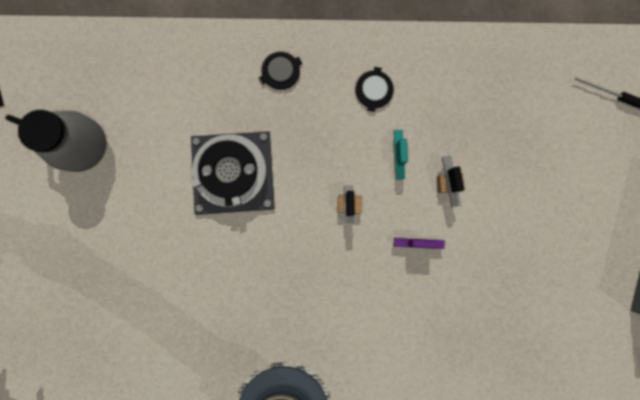

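View pics/side0.png

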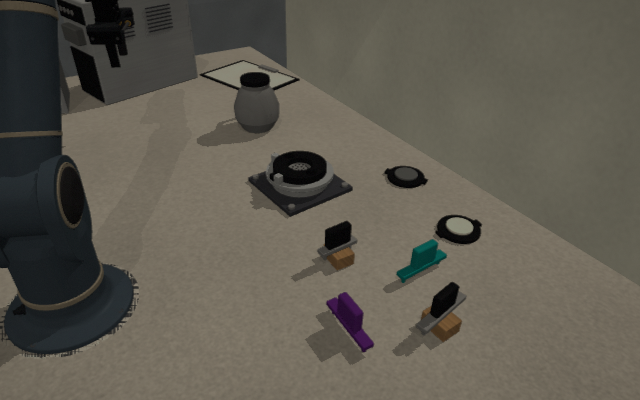

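Top view: the ring is at about (229,171), with holes at (207,171) and (250,169) and its lug at (228,201), towards the robot. The long grey spanner on its block is at about (452,181) and the short one at (350,204). The turquoise and purple pieces are look-alikes.

```bash
cat > h.py <<'E'
from workcell import *
import cv2, numpy as np
from scipy.spatial.transform import Rotation as R
def ray(cam,px,z):
    m=cam; K=m["mtx"];E=m["extrinsics"]
    d=E[:3,:3].T@np.linalg.inv(K)@np.array([px[0],px[1],1.]);c=-E[:3,:3].T@E[:3,3]
    return c+d*(z-c[2])/d[2]
def proj(m,P):
    P=np.atleast_2d(P);q=(m["extrinsics"][:3,:3]@P.T).T+m["extrinsics"][:3,3];q=q@m["mtx"].T
    return q[:,:2]/q[:,2:]
def delta(target,yaw):
    """remaining move to tool-down pose, in tool units"""
    s=get_state();r=R.from_euler("xyz",s["eef_rot"]);t=R.from_euler("xyz",[np.pi,0,yaw])
    return np.round(r.inv().apply(np.array(target)-s["position"])/.05,2),np.round(np.degrees((r.inv()*t).as_rotvec())/8,2)
E
python3 - <<'E'
from h import *
m=camera_model("top")
print("ring",ray(m,(229,170),.064),"holes",ray(m,(207,171),.064),ray(m,(250,169),.064),"lug",ray(m,(228,201),.06))
a,b=ray(m,(447,158),.04),ray(m,(455,205),.04)
print("bar",a,b,(a+b)/2,np.linalg.norm(a-b),"grip",ray(m,(456,179),.085))
print("small",ray(m,(350,204),.08))
w=camera_model("wrist");E=w["extrinsics"];s=get_state()
r=R.from_euler("xyz",s["eef_rot"]);c=-E[:3,:3].T@E[:3,3]
print("cam in tool",r.inv().apply(c-s["position"]), (E[:3,:3]@r.as_matrix()).round(3).tolist(),w["mtx"][0,0])
E
```

```text
ring [0.55668529 0.11945884 0.064     ] holes [0.5541406  0.16843069 0.064     ] [0.55922392 0.07258715 0.064     ] lug [0.487275   0.12114619 0.06      ]
bar [ 0.59179429 -0.38211279  0.04      ] [ 0.48162935 -0.3983307   0.04      ] [ 0.53671182 -0.39022175  0.04      ] 0.11135229620474094 grip [ 0.53619883 -0.38474487  0.085     ]
small [ 0.48026839 -0.15054842  0.08      ]
cam in tool [ 0.07782882 -0.00063208 -0.14008154] [[0.0, 1.0, 0.001], [-0.96, 0.0, -0.28], [-0.28, -0.001, 0.96]] 307.69691249302326
```

Run:
```python
from h import *
print(delta([.556,.12,.245],np.radians(93)))
```

```text
(array([-9.01, -6.56, -0.01]), array([-0. ,  0. ,  7.7]))
```

Emit:
step_arm(deltas=[-0.9, -0.65, 0, 0, 0, 0, 87, -0.9, -0.65, 0, 0, 0, 0, 87, -0.9, -0.65, 0, 0, 0, 0, 87, -0.9, -0.65, 0, 0, 0, 0, 87, -0.9, -0.65, 0, 0, 0, 0, 87, -0.9, -0.65, 0, 0, 0, 0, 87, -0.9, -0.65, 0, 0, 0, 0, 87, -0.9, -0.65, 0, 0, 0, 0, 87])

```text
t: 1.4
position: [0.504, 0.2187, 0.2449]
eef_rot: [3.141, 0.0, 2.698]
force: [1.1, 0.2, -0.2]
grip_width: 1.0
gripper_force: 0.0
```

Emit:
step_arm(deltas=[-0.9, -0.65, 0, 0, 0, 0, 87, -0.9, -0.7, 0, 0, 0, 0, 87, 0, 0, 0, 0, 0, 1, 87, 0, 0, 0, 0, 0, 1, 87, 0, 0, 0, 0, 0, 1, 87, 0, 0, 0, 0, 0, 1, 87, 0, 0, 0, 0, 0, 1, 87, 0, 0, 0, 0, 0, 1, 87])

```text
t: 2.4
position: [0.5556, 0.1207, 0.2447]
eef_rot: [3.141, -0.0, 1.856]
force: [-0.3, -0.2, 0.7]
grip_width: 1.003
gripper_force: 0.0
```

Emit:
step_arm(deltas=[0, 0, 0, 0, 0, 1, 87, 0, 0, 0, 0, 0, 0.7, 87, 0, 0, 0, 0, 0, 0, 87])

```text
t: 2.78
position: [0.5556, 0.1208, 0.2446]
eef_rot: [3.141, -0.0, 1.624]
force: [-1.3, 0.5, -0.6]
grip_width: 1.0
gripper_force: 0.0
```

Run:
```python
from h import *
s=get_state();print(s["t"],s["position"],s["eef_rot"],s["joint_positions"])
m=camera_model("wrist");im=get_image("wrist");np.savez("w_ring.npz",im=im,**m)
cv2.imwrite("pics/w_ring.png",im[:,:,::-1])
print(proj(m,[[.556,.168,.064],[.556,.072,.064],[.487,.12,.064]]))
print([(d["p"],d["position"]) for d in cut_out("wrist","ring")])
print(delta([.537,-.388,.245],.146))
```

```text
2.775 [0.55557135 0.12080487 0.24463611] [ 3.14141880e+00 -4.94259069e-05  1.62413545e+00] [-0.57166634  0.30089374  0.35532527  1.80885318 -0.11899714  1.05250187
 -0.11859171]
[[325.76833807 143.07631506]
 [320.85263827 230.27910964]
 [258.71612017 185.08802714]]
[(0.69, [299.2, 193.6])]
(array([-1.014e+01, -9.200e-01, -1.000e-02]), array([-0.  , -0.  , 10.59]))
```

View pics/w_ring.png

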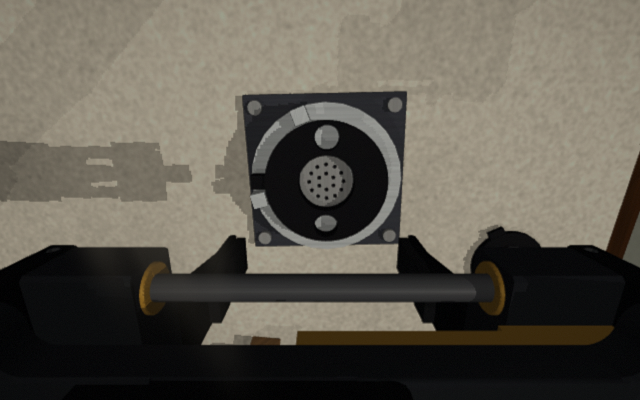

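The wrist view shows the holes at about (327,136) and (326,222), the lug at (258,182), and the clockwise stop post at (300,115).

Run:
```python
from h import *
d=np.load("w_ring.npz");m=dict(mtx=d["mtx"],extrinsics=d["extrinsics"]);g=cv2.cvtColor(d["im"],cv2.COLOR_RGB2GRAY)
n,l,st,c=cv2.connectedComponentsWithStats((g>70).astype(np.uint8),connectivity=4)
P=[]
for i in range(1,n):
    if 250<c[i][0]<400 and 100<c[i][1]<240 and st[i][4]>100:
        p=ray(m,c[i],.055);print(st[i],c[i],p)
        if st[i][4]<900 and 315<c[i][0]<340: P.append(p)
if len(P)==2:
    print((P[0]+P[1])/2,np.linalg.norm(P[0]-P[1]),np.degrees(np.arctan2(*(P[0]-P[1])[[1,0]])))
C=(P[0]+P[1])/2
for px in ((258,182),(300,115),(259,201)): 
    q=ray(m,px,.064);print(px,np.degrees(np.arctan2(*(q-C)[[1,0]])),np.linalg.norm((q-C)[:2]))
```

```text
[     0      0    640    274 143575] [313.31717221 121.41691799] [0.54200428 0.18856105 0.055     ]
[388  97  14  15 168] [394.64285714 104.4702381 ] [0.62410421 0.20969448 0.055     ]
[247 101  15  14 159] [253.90566038 107.35849057] [0.480641   0.19920955 0.055     ]
[315 125  24  24 450] [326.30666667 136.53777778] [0.55632648 0.17395539 0.055     ]
[ 300  156   52   50 1799] [325.27682046 180.15730962] [0.55789316 0.1272612  0.055     ]
[315 215  21  16 253] [325.18181818 222.70750988] [0.56058327 0.07794782 0.055     ]
[383 230  13  12 122] [388.93442623 235.31147541] [0.63478018 0.06651329 0.055     ]
[259 232  12  12 119] [264.55462185 237.72268908] [0.49168475 0.05577622 0.055     ]
[0.55845488 0.1259516  0.055     ] 0.0961018931776768 92.53872258568016
(258, 182) -177.9243538149959 0.07224987579773352
(300, 115) 113.5724012194552 0.07457751136128841
(259, 201) -161.6346821912328 0.07504489096007527
```

Emit:
step_arm(deltas=[-1, -0.1, 0, 0, 0, 0, 87, -1, -0.1, 0, 0, 0, 0, 87, -1, -0.1, 0, 0, 0, 0, 87, -1, -0.1, 0, 0, 0, 0, 87, -1, -0.1, 0, 0, 0, 0, 87, -1, -0.1, 0, 0, 0, 0, 87, -1, -0.1, 0, 0, 0, 0, 87, -1, -0.1, 0, 0, 0, 0, 87])

```text
t: 3.88
position: [0.5363, -0.2824, 0.2446]
eef_rot: [3.141, -0.0, 1.624]
force: [-0.6, -0.7, -0.4]
grip_width: 0.999
gripper_force: 0.0
```

Emit:
step_arm(deltas=[-1, -0.1, 0, 0, 0, 0, 87, -1, 0, 0, 0, 0, 0, 87, -0.14, 0, 0, 0, 0, 1, 87, 0, 0, 0, 0, 0, 1, 87, 0, 0, 0, 0, 0, 1, 87, 0, 0, 0, 0, 0, 1, 87, 0, 0, 0, 0, 0, 1, 87, 0, 0, 0, 0, 0, 1, 87])

```text
t: 4.88
position: [0.537, -0.3879, 0.2444]
eef_rot: [-3.141, -0.0, 0.782]
force: [-0.4, -0.0, -0.2]
grip_width: 0.996
gripper_force: 0.0
```

Emit:
step_arm(deltas=[0, 0, 0, 0, 0, 1, 87, 0, 0, 0, 0, 0, 1, 87, 0, 0, 0, 0, 0, 1, 87, 0, 0, 0, 0, 0, 1, 87, 0, 0, 0, 0, 0, 0.6, 87, 0, 0, 0, 0, 0, 0, 87])

```text
t: 5.62
position: [0.5371, -0.3878, 0.2442]
eef_rot: [-3.141, 0.0, 0.145]
force: [0.2, -0.5, -0.0]
grip_width: 1.001
gripper_force: 0.0
```

Run:
```python
from h import *
s=get_state();print(s["t"],s["position"],s["eef_rot"],s["joint_positions"])
m=camera_model("wrist");im=get_image("wrist");np.savez("w_sp.npz",im=im,**m)
cv2.imwrite("pics/w_sp.png",im[:,:,::-1])
print([(d["p"],d["position"],int(d["mask"].sum())) for d in cut_out("wrist","spanner")])
```

```text
5.625 [ 0.53707292 -0.38781903  0.24422799] [-3.14133309e+00  3.94814408e-04  1.44877296e-01] [-0.01746915  0.57265228  0.88426623  1.60316504 -0.4678673   1.1916742
 -0.46029291]
[(0.92, [226.0, 105.0], 2989), (0.57, [321.6, 179.4], 1954), (0.5, [254.2, 300.7], 257)]
```

View pics/w_sp.png

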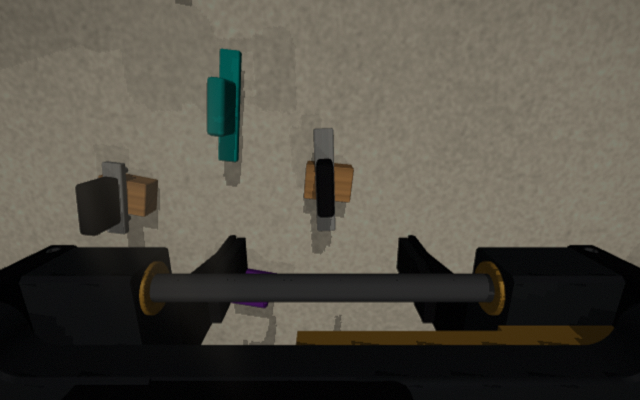

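The wrist view shows the spanner nearly vertical: its bar end is at (323,128) and its black grip spans rows 158–217 at column 325. I'll fit its pose with a silhouette model.

```bash
cat >> h.py <<'E'
from scipy.optimize import minimize
def hullmask(m,pts):
    M=np.zeros((1600,2560),np.uint8)
    cv2.fillConvexPoly(M,cv2.convexHull(np.round((proj(m,pts)+.5)*4-.5).astype(np.int32)),1)
    return cv2.resize(M.astype(np.float32),(640,400),interpolation=cv2.INTER_AREA)
def box(p,lx,ly,z0,z1):
    c,s=np.cos(p[2]),np.sin(p[2])
    return np.array([[p[0]+c*a-s*b,p[1]+s*a+c*b,z] for a in(-lx/2,lx/2) for b in(-ly/2,ly/2) for z in(z0,z1)])
E
python3 - <<'E'
from h import *
d=np.load("w_sp.npz");m=dict(mtx=d["mtx"],extrinsics=d["extrinsics"]);im=d["im"].astype(int);g=im.max(2)
D=np.zeros((400,640));w=np.s_[120:232,300:360]
D[w]=(g[w]<45)
for r in (125,130,140,150,165,190,215,225): print(r,g[r,300:356:3])
A=ray(m,(314,128),.04);B=ray(m,(333,128),.04);print(A,B,np.linalg.norm(A-B))
def f(p): return np.abs(hullmask(m,box(p,.056,.018,.04,.085))-D)[w].sum()
r=minimize(f,[.537,-.388,.146],method="Nelder-Mead",options=dict(initial_simplex=[[.537,-.388,.146],[.545,-.388,.146],[.537,-.38,.146],[.537,-.388,.25]]))
print(r.x,r.fun,D.sum());p=r.x
e=proj(m,box(p,.12,.022,.03,.04));print(e.round(1).tolist())
E
```

```text
125 [131 121 126 120 117 123 121 130 130 128 131 128 121 125 126 135 129 125
 124]
130 [126 121 120 120 120  87  89  90  90  92  95 101 131 126 126 134 130 133
 133]
140 [126 127 120 115 119  86  90  90  90  91  95  82 129 135 134 134 133 128
 127]
150 [123 119 123 126 119  78  83  83  91  89  95  78 135 131 128 127 128 132
 131]
165 [122 120  98  94  98  50   5   8   9   8   8  55  67  68  69  70  71  89
 135]
190 [135 130 109 111 105  61   7  11   8   9  12  14 121 120 118 115 117 103
 131]
215 [134 135 135 135  94  89  24   8   8   6  10  39  95  98  96 136 134 132
 134]
225 [135 136 135 131 100  96  64  66  64  64  77  96 129 135 128 131 136 135
 132]
[ 0.59539261 -0.37113764  0.04      ] [ 0.59837901 -0.39159648  0.04      ] 0.020675659066010245
[ 0.53699654 -0.39132005  0.18110982] 91.3125 1033.0
[[335.0, 228.1], [335.3, 231.1], [317.1, 228.7], [317.0, 231.8], [332.4, 127.9], [332.7, 128.3], [312.8, 128.6], [312.5, 129.1]]
```

Emit:
step_arm(deltas=[0, 0.05, 0.5, 0, 0, -0.18, 87, 0, 0, 0.8, 0, 0, 0, 87, 0, 0, 0.8, 0, 0, 0, 87, 0, 0, 0.8, 0, 0, 0, 60, 0, 0, 0.4, 0, 0, 0, 45, 0, 0, 0.22, 0, 0, 0, 35, 0, 0, 0, 0, 0, 0, 30])

```text
t: 6.6
position: [0.5375, -0.3908, 0.0688]
eef_rot: [3.141, -0.0, 0.168]
force: [1.0, -0.5, -0.7]
grip_width: 0.631
gripper_force: 0.0
```

Emit:
step_arm(deltas=[0, 0, 0, 0, 0, 0, 10, 0, 0, 0, 0, 0, 0, 10, 0, 0, 0, 0, 0, 0, 10, 0, 0, 0, 0, 0, 0, 10, 0, 0, 0, 0, 0, 0, 10], force=35)

```text
t: 7.22
position: [0.5375, -0.3907, 0.0689]
eef_rot: [3.141, -0.001, 0.168]
force: [0.5, -0.3, 2.8]
grip_width: 0.206
gripper_force: 35.0
```

Emit:
step_arm(deltas=[0, 0, -0.4, 0, 0, 0, 10, 0, 0, -0.8, 0, 0, 0, 10, 0, 0, -0.8, 0, 0, 0, 10, 0, 0, -0.4, 0, 0, 0, 10, 0.1, -0.5, 0, 0, 0, 0, 10, 0.2, -0.9, 0, 0, 0, 0, 10, 0.2, -0.9, 0, 0, 0, 0, 10, 0.2, -0.9, 0, 0, 0, 0, 10])

```text
t: 8.22
position: [0.5445, -0.225, 0.1881]
eef_rot: [-3.14, 0.001, 0.168]
force: [0.7, 1.0, -3.2]
grip_width: 0.208
gripper_force: 35.0
```

Emit:
step_arm(deltas=[0.2, -0.9, 0, 0, 0, 0, 10, 0.2, -0.9, 0, 0, 0, 0, 10, 0.2, -0.9, 0, 0, 0, 0, 10, 0.2, -0.9, 0, 0, 0, 0, 10, 0.2, -0.9, 0, 0, 0, 0, 10, 0.2, -0.9, 0, 0, 0, 0, 10, 0.2, -0.9, 0, 0, 0, 0, 10, 0.1, -0.5, 0, 0, 0, 0, 10])

```text
t: 9.22
position: [0.5614, 0.1243, 0.1879]
eef_rot: [-3.141, 0.002, 0.172]
force: [-0.1, -1.2, -3.0]
grip_width: 0.203
gripper_force: 35.0
```

Emit:
step_arm(deltas=[0, 0, 0, 0, 0, -1, 10, 0, 0, 0, 0, 0, -1, 10, 0, 0, 0, 0, 0, -1, 10, 0, 0, 0, 0, 0, -1, 10, 0, 0, 0, 0, 0, -1, 10, 0, 0, 0, 0, 0, -1, 10, 0, 0, 0, 0, 0, -1, 10, 0, 0, 0, 0, 0, -1, 10])

```text
t: 10.22
position: [0.5615, 0.1206, 0.1881]
eef_rot: [-3.14, 0.001, 1.289]
force: [-0.0, -0.3, -3.7]
grip_width: 0.203
gripper_force: 35.0
```

Emit:
step_arm(deltas=[0, 0, 0, 0, 0, -1, 10, 0, 0, 0, 0, 0, -1, 10, 0, 0, 0, 0, 0, -0.36, 10, 0, 0, 0, 0, 0, 0, 10])

```text
t: 10.72
position: [0.5617, 0.1205, 0.1882]
eef_rot: [-3.14, 0.0, 1.613]
force: [0.0, 0.0, -2.4]
grip_width: 0.205
gripper_force: 35.0
```

Run:
```python
from h import *
s=get_state();print(s["t"],s["position"],s["eef_rot"],s["grip_width"],delta([.5585,.126,.189],np.radians(92.5)))
m=camera_model("wrist");im=get_image("wrist");np.savez("w3.npz",im=im,**m)
t=get_image("top");side=get_image("side")
np.save("t3.npy",t);np.save("s3.npy",side)
ts=cv2.resize(t[110:250,150:310],(400,350),interpolation=cv2.INTER_CUBIC)
ss=cv2.resize(side[50:250,200:400],(400,400),interpolation=cv2.INTER_CUBIC)
c=np.zeros((590,800,3),np.uint8);c[:250,:400]=cv2.resize(im,(400,250));c[250:590,:400]=ts[:340];c[:400,400:]=ss
cv2.imwrite("pics/m3.png",c[:,:,::-1])
```

```text
10.725 [0.56168967 0.1205472  0.18817873] [-3.14033372e+00  1.78495102e-04  1.61326426e+00] 0.20527620569921512 (array([ 0.11, -0.06, -0.02]), array([-0.01,  0.  , -0.01]))
```

View pics/m3.png

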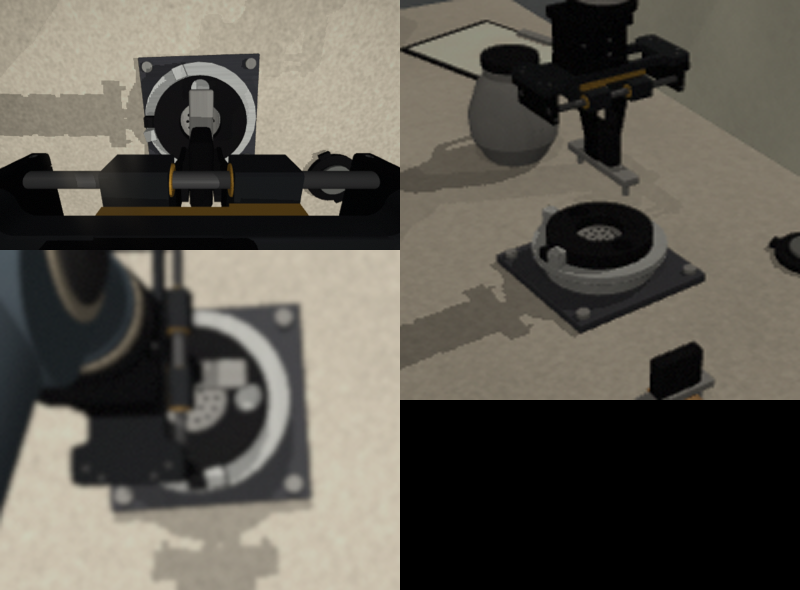

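The spanner is held level above the ring. Next I'll cross-check the ring centre from the first top picture.

Run:
```python
from h import *
def blobs(m,im,box,zs,amin,amax,th):
    g=cv2.cvtColor(im,cv2.COLOR_RGB2GRAY);x0,x1,y0,y1=box
    n,l,st,c=cv2.connectedComponentsWithStats((g>th).astype(np.uint8),connectivity=4)
    for i in range(1,n):
        if x0<c[i][0]<x1 and y0<c[i][1]<y1 and amin<st[i][4]<amax: print(st[i],c[i].round(1),[ray(m,c[i],z).round(4)[:2].tolist() for z in zs])
t0=cv2.imread("pics/top0.png")[:,:,::-1].copy();m=camera_model("top")
for th in (75,95): print(th);blobs(m,t0,(185,280,125,220),(.055,.012),20,700,th)
print("t3");blobs(m,np.load("t3.npy"),(185,280,125,220),(.055,.012),20,700,85)
d=np.load("w_ring.npz");w=dict(mtx=d["mtx"],extrinsics=d["extrinsics"])
print("w");blobs(w,d["im"],(240,405,95,245),(.055,.012),100,2000,85)
d=np.load("w3.npz");w=dict(mtx=d["mtx"],extrinsics=d["extrinsics"])
s=get_state();o=s["position"]-[0,0,.039]   # predicted origin of the spanner (underside)
p=[o[0],o[1],s["eef_rot"][2]]
print("bar end pred",proj(w,box(p,.12,.022,o[2],o[2]+.01))[4:].round(1).tolist())
g=cv2.cvtColor(d["im"],cv2.COLOR_RGB2GRAY)
for r in (120,126,130,134,138,145,160): print(r,g[r,296:350:3])
```

```text
75
[216 158  25  24 476] [227.6 169.6] [[0.5591, 0.1247], [0.566, 0.1349]]
[244 164  10  10  83] [248.7 168.4] [[0.562, 0.077], [0.569, 0.0847]]
[202 165   9  11  79] [206.1 170.2] [[0.5573, 0.1731], [0.5641, 0.1857]]
[264 199   8   8  49] [267.2 202.8] [[0.4839, 0.0342], [0.4869, 0.0397]]
95
[260 133   7   7  29] [263. 136.] [[0.637, 0.0458], [0.6479, 0.0519]]
[193 138   6   6  30] [195.6 140.6] [[0.6251, 0.1985], [0.6354, 0.2125]]
[216 162  24  20 357] [227.3 171.3] [[0.5551, 0.1253], [0.5617, 0.1355]]
[245 164   9  10  65] [248.7 168.5] [[0.5617, 0.077], [0.5687, 0.0847]]
[203 166   8  10  61] [206.1 170.2] [[0.5573, 0.173], [0.564, 0.1856]]
[198 186  26  20 208] [210.5 196.8] [[0.497, 0.1618], [0.5007, 0.1738]]
[264 200   7   7  34] [267.1 202.9] [[0.4838, 0.0345], [0.4868, 0.04]]
[196 205   6   6  28] [198.5 207.8] [[0.4721, 0.1879], [0.4745, 0.2013]]
t3
[185 146  16  11  29] [193.1 152.1] [[0.5987, 0.2035], [0.6076, 0.2177]]
[224 154  31  29 490] [238.  166.8] [[0.5656, 0.1015], [0.5728, 0.1104]]
[263 199   9   8  54] [267.1 202.7] [[0.4841, 0.0344], [0.4871, 0.0399]]
[216 203 
[... 486 characters left out ...]
4], [0.6458, 0.0493]]
[259 233  12  11 110] [264.4 237.8] [[0.4915, 0.0556], [0.4838, 0.0371]]
bar end pred [[343.3, 143.3], [344.5, 145.0], [304.9, 143.3], [303.9, 145.0]]
120 [166 104 149 150 139 136 111  99  69  99 102 137 142 164 162 161 160 161]
126 [15 16 16 13 16 16 14 39 52 33 15 16 16 15 15 15 13 25]
130 [ 15  15  15  17  15 148 123 122 122 122 122 107  16  17  17  18  17  17]
134 [ 15  18  14  13 157 169 133 120 120 119 119 118 116  17  17  18  19  18]
138 [ 16  16  15  33 171 171 135 133 137 135 127 126 129  39  20  15  15  15]
145 [ 15  15  37 110 113 112 111 113 115 114 115 116 120 118 119  41  15  15]
160 [ 17  17  60 118 124 122 119 122 125 124 124 125 129 129 128  68  16  15]
```

Emit:
step_arm(deltas=[0.1, -0.05, 0, 0, 0, 0, 10, 0, 0, 0.4, 0, 0, 0, 10, 0, 0, 0.4, 0, 0, 0, 10, 0, 0, 0.3, 0, 0, 0, 10, 0, 0, 0.15, 0, 0, 0, 10, 0, 0, 0.1, 0, 0, 0, 10, 0, 0, 0, 0, 0, 0, 10])

```text
t: 11.75
position: [0.5597, 0.1258, 0.1211]
eef_rot: [3.142, -0.0, 1.614]
force: [0.4, -0.5, -3.3]
grip_width: 0.203
gripper_force: 35.0
```

Emit:
step_arm(deltas=[0, 0, 0.1, 0, 0, 0, 10, 0, 0, 0.1, 0, 0, 0, 10, 0, 0, 0, 0, 0, 0, 10])

```text
t: 12.12
position: [0.5592, 0.1257, 0.1106]
eef_rot: [-3.141, 0.0, 1.614]
force: [-1.0, 0.2, -2.9]
grip_width: 0.205
gripper_force: 35.0
```

Emit:
step_arm(deltas=[0, 0, 0.1, 0, 0, 0, 10, 0, 0, 0.04, 0, 0, 0, 10, 0, 0, 0, 0, 0, 0, 10])

```text
t: 12.5
position: [0.5594, 0.1257, 0.1038]
eef_rot: [-3.141, 0.0, 1.614]
force: [0.1, 0.7, -2.5]
grip_width: 0.205
gripper_force: 35.0
```

Run:
```python
from h import *
s=get_state();print(s["t"],s["position"],s["force"],s["ft_torque"])
side=get_image("side")
np.save("s4.npy",side)
cv2.imwrite("pics/s4.png",cv2.resize(side[100:240,220:380],(800,700))[:600,:,::-1])
```

```text
12.5 [0.55942994 0.12573016 0.10381825] [ 0.05683063  0.6532413  -2.50896796] [-0.08022058  0.04392782  0.02334575]
```

View pics/s4.png

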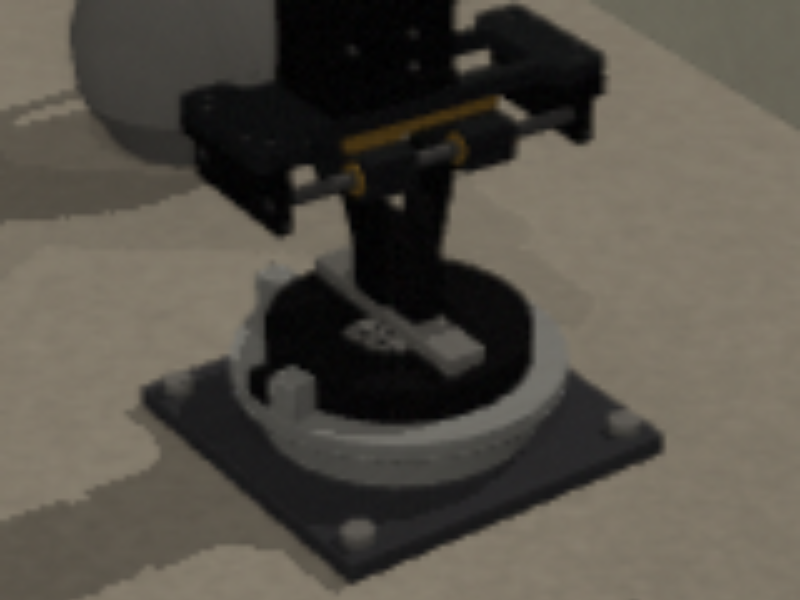

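Both pins are in with no contact load: the bar is level about 1 mm above the ring top. Now I'll turn it clockwise.

Emit:
step_arm(deltas=[0, 0, 0, 0, 0, 0.5, 10, 0, 0, 0, 0, 0, 0.6, 10, 0, 0, 0, 0, 0, 0.6, 10, 0, 0, 0, 0, 0, 0.6, 10, 0, 0, 0, 0, 0, 0.6, 10, 0, 0, 0, 0, 0, 0.6, 10, 0, 0, 0, 0, 0, 0.6, 10, 0, 0, 0, 0, 0, 0.6, 10])

```text
t: 13.55
position: [0.5597, 0.1259, 0.1042]
eef_rot: [3.141, -0.0, 0.956]
force: [0.3, -0.2, -3.4]
grip_width: 0.205
gripper_force: 35.0
```

Emit:
step_arm(deltas=[0, 0, 0, 0, 0, 0.6, 10, 0, 0, 0, 0, 0, 0.6, 10, 0, 0, 0, 0, 0, 0.5, 10, 0, 0, 0, 0, 0, 0.4, 10, 0, 0, 0, 0, 0, 0.3, 10, 0, 0, 0, 0, 0, 0.3, 10, 0, 0, 0, 0, 0, 0, 10])

```text
t: 14.42
position: [0.5596, 0.1259, 0.1041]
eef_rot: [-3.142, -0.0, 0.581]
force: [0.5, 0.5, -2.4]
grip_width: 0.204
gripper_force: 35.0
```

Run:
```python
from h import *
s=get_state();print(s["t"],s["position"],s["eef_rot"],s["force"],s["ft_torque"])
im=get_image("wrist");cv2.imwrite("pics/w5.png",im[50:270,140:500,::-1].repeat(2,0).repeat(2,1)[:440])
```

```text
14.425 [0.55959296 0.12592571 0.1040628 ] [-3.14152360e+00 -1.95644449e-04  5.80853594e-01] [ 0.47185518  0.54633914 -2.40464236] [-0.10914495  0.13791325  0.01785737]
```

View pics/w5.png

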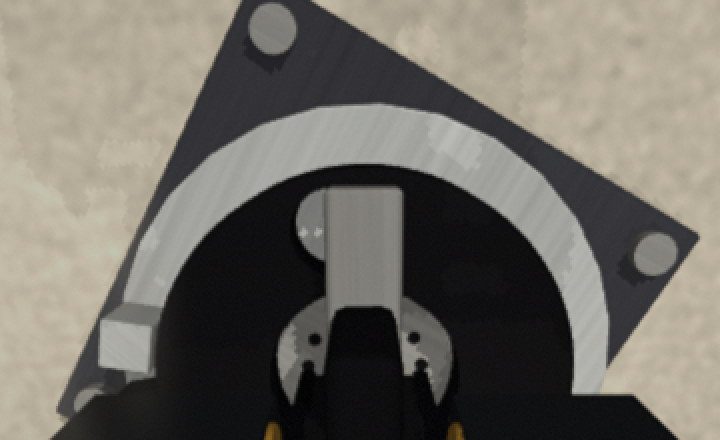

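The ring has followed and the hole trails the bar, as expected. I'll creep to the stop, watching the torque.

Emit:
step_arm(deltas=[0, 0, 0, 0, 0, 0.3, 10, 0, 0, 0, 0, 0, 0.3, 10])

```text
t: 14.72
position: [0.5595, 0.1259, 0.104]
eef_rot: [-3.141, 0.0, 0.495]
force: [0.1, 0.5, -2.5]
grip_width: 0.202
gripper_force: 35.0
```

```bash
cat > q.py <<'E'
from h import *
s=get_state();print(s["t"],s["position"],s["eef_rot"][2],s["force"].round(1),s["ft_torque"].round(3),s["grip_width"])
E
python3 q.py
```

```text
14.725 [0.55947822 0.12587294 0.10401374] 0.49482321789290706 [ 0.1  0.5 -2.5] [0.025 0.196 0.158] 0.20236697724292446
```

Emit:
step_arm(deltas=[0, 0, 0, 0, 0, 0.2, 10, 0, 0, 0, 0, 0, 0.2, 10])

```text
t: 14.98
position: [0.5595, 0.1259, 0.104]
eef_rot: [-3.141, 0.0, 0.44]
force: [-0.4, 0.8, -2.7]
grip_width: 0.206
gripper_force: 35.1
```

```bash
python3 q.py
```

```text
14.975 [0.55946269 0.12588319 0.10399117] 0.4402058434766134 [-0.4  0.8 -2.7] [0.041 0.199 0.423] 0.20615819190446638
```

Emit:
step_arm(deltas=[0, 0, 0, 0, 0, 0.2, 10, 0, 0, 0, 0, 0, 0.2, 10])

```text
t: 15.22
position: [0.5593, 0.1258, 0.104]
eef_rot: [3.141, 0.001, 0.387]
force: [-0.2, -0.0, -1.4]
grip_width: 0.216
gripper_force: 36.9
```

```bash
python3 q.py
```

```text
15.225 [0.55933521 0.12579614 0.10403527] 0.38650492846497264 [-0.2 -0.  -1.4] [-0.031  0.326  1.068] 0.21588975847957448
```

Torque has risen to 1.07 N m, so the lug is on the stop. I'll back off within the play, lower the last millimetre and release.

Emit:
step_arm(deltas=[0, 0, 0, 0, 0, -0.35, 10, 0, 0, 0, 0, 0, -0.35, 10, 0, 0, 0, 0, 0, -0.2, 10, 0, 0, 0.02, 0, 0, 0, 10, 0, 0, 0, 0, 0, 0, 10])

```text
t: 15.85
position: [0.5595, 0.1257, 0.1029]
eef_rot: [-3.142, 0.0, 0.51]
force: [-0.4, -0.3, -2.7]
grip_width: 0.205
gripper_force: 34.8
```

```bash
python3 q.py
```

```text
15.85 [0.55953779 0.12565421 0.10292844] 0.5100204711096541 [-0.4 -0.3 -2.7] [-0.066  0.139  0.009] 0.20542565277869862
```

Emit:
step_arm(deltas=[0, 0, 0.02, 0, 0, 0, 10, 0, 0, 0, 0, 0, 0, 10])

```text
t: 16.1
position: [0.5596, 0.1257, 0.1028]
eef_rot: [-3.141, -0.0, 0.511]
force: [-2.8, -0.9, 5.1]
grip_width: 0.204
gripper_force: 34.8
```

Emit:
step_arm(deltas=[0, 0, 0.01, 0, 0, 0, 10, 0, 0, 0, 0, 0, 0, 10])

```text
t: 16.35
position: [0.5596, 0.1256, 0.1028]
eef_rot: [-3.14, -0.0, 0.511]
force: [-4.7, -0.6, 8.5]
grip_width: 0.201
gripper_force: 34.8
```

Emit:
step_arm(deltas=[0, 0, -0.01, 0, 0, 0, 20, 0, 0, 0, 0, 0, 0, 26, 0, 0, 0, 0, 0, 0, 40, 0, 0, 0, 0, 0, 0, 50, 0, 0, -0.3, 0, 0, 0, 50, 0, 0, -0.6, 0, 0, 0, 50, 0, 0, -0.8, 0, 0, 0, 50, 0, 0, -0.8, 0, 0, 0, 50], force=10)

```text
t: 17.35
position: [0.5597, 0.1255, 0.2292]
eef_rot: [3.141, -0.001, 0.511]
force: [-0.2, 0.3, 0.1]
grip_width: 0.571
gripper_force: 0.0
```

Emit:
step_arm(deltas=[0, 0, -0.6, 0, 0, 0, 50, 0, 0, 0, 0, 0, 0, 50])

```text
t: 17.6
position: [0.5611, 0.1255, 0.2603]
eef_rot: [3.141, -0.006, 0.511]
force: [-0.1, -0.0, -0.1]
grip_width: 0.576
gripper_force: 0.0
```

```bash
python3 q.py
python3 - <<'E'
from h import *
im=get_image("wrist");s=get_image("side")
c=np.zeros((450,800,3),np.uint8);c[:300,:]=cv2.resize(im[70:270,100:500],(800,400))[:300]*1
a=cv2.resize(im[80:260,200:460],(400,277));b=cv2.resize(s[100:250,210:390],(400,333))
c=np.zeros((340,800,3),np.uint8);c[:277,:400]=a;c[:333,400:]=b
cv2.imwrite("pics/f.png",c[:,:,::-1])
E
```

```text
17.6 [0.56112309 0.12551802 0.26027972] 0.510942536812242 [-0.1 -0.  -0.1] [-0.064  0.09   0.047] 0.5760561616197882
```

View pics/f.png

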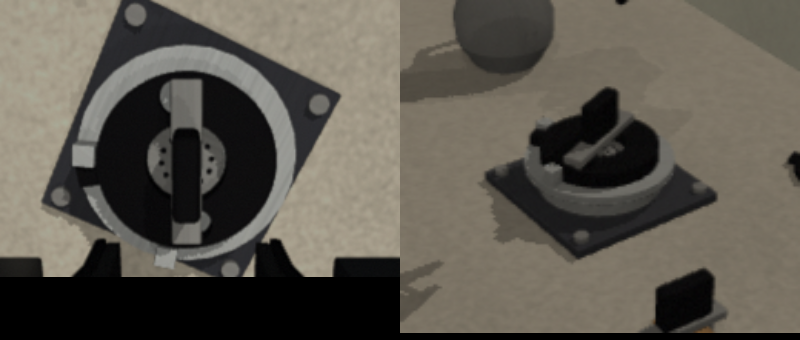

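The wrist view shows the black lug at about (90,176), directly against the post at (83,155). The spanner sits upright in the ring and the gripper is clear of it.

```bash
python3 -c "
from workcell import *
print(job_done())"
```

```text
the job is handed in; nothing more can be done
None
```

The long spanner's pins went into both holes before the ring was turned; I turned it clockwise until the lug met the stop (torque rose to 1.07 N m), left the spanner upright and fully seated, let go, and handed the job in at about 18 s; the verdict was not shown.

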